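# Snap the terminal covers shut and hold the tray lock open

### The arm

A 6-joint arm with a two-finger parallel gripper is mounted at the origin on the work surface. World frame = base frame: x ahead of the robot, y to its left, z up, the work surface at z = 0. Lengths are in mm, angles in rad, forces in N, time in s.
With the tool pointing down it reaches from about 400 to 925 mm from the base axis. Payload 12.5 kg.
Tool frame: the origin (TCP) lies at the very end of the fingers, on their centre line; the grasp point (between the pads) lies env.hold_point_z behind it (env.hold_point_z is the distance from the TCP to the grasp point, in mm); y points along the fingers, z is the direction in which the jaws open and shut, and the axes are right-handed (so a half turn about y gives the same grasp; the last joint's range is limited). The gripper opens to 95 mm and grips with 3 to 60 N. Pads are 20 mm wide; open, the fingers measure 119 mm over their backs; the gripper's body (75 mm by 180 mm) begins 59 mm behind the grasp point.
Start: joints at [1.235, 0.491, 1.559, -0, 1.092, -0.106], TCP at [142.346, 608.592, 214.661] pointing down, gripper open.
Joint ranges: [-3.1, 3.1], [-0.84, 2.19], [0.05, 2.79], [-1.13, 4.28], [0.06, 2.93], [-2.69, 2.69]. Speed limits (rad/s): [2.22, 2.22, 2.79, 3.14, 3.14, 3.14].

### API

Orientations are given as [roll, pitch, yaw] about the fixed x, y, z axes, in that order (R = Rz(yaw) Ry(pitch) Rx(roll)).
In Python, from cell import env gives the robot as it stands.
- The arm moves only by the shell command python3 -m inch 'ROWS'. ROWS is JSON, one flat list of numbers, 7 for each row, row after row: the shift along the tool's x, y, z in m, then the turn, a rotation vector about the tool's x, y, z in degrees, then the closure, from -1 (fully open) to 1 (shut). In form: [tx, ty, tz, ax, ay, az, hand, tx, ty, tz, ax, ay, az, hand, ...]. A call has 1 to 10 rows; each row shifts and turns the commanded pose from where the row before left it, along the tool's axes as they then stand; what a row does not reach is not made up. A row lasts 1/10 s, in which the tool goes at most 50 mm and 8.59 degrees, less where a joint would pass 70% of its speed; a pose out of reach is approached as far as the arm can. A call is refused whole if a number of a shift passes 0.05 or a number of a turn 8.59, either way. A call with a gripper value outside its range is refused whole. The fingers move at their own pace and stop on an object; the grip force is fixed at half the most. Time passes only in rows, so rows that do not move let the fingers close. It gives the time, the measured TCP pose, the force and the opening at its end, in the units of the state.
- env.state(): the state, without advancing time (a new reading comes with each control period).
- env.read_camera(name): name is "scene" or "top" or "wrist"; returns a dict with "pixels" (420x560x3 uint8, blue, green, red), "depth" (420x560 float32, mm along the optical axis (not along the pixel's ray), 0 where there is no reading), "mtx" (3x3 intrinsics, pixels), "k1" (the pictures are not rectified: a ray, as slopes to the right and down, at radius r is drawn at 1 + k1 r^2 times it, then the intrinsics apply), "R" (3x3) and "t" (3): a world point X has camera coordinates R X + t. Camera axes: x right, y down, z forward; pixel columns grow to the right and rows downward; lengths in mm; the calibration is good to about 2 mm. A picture is of the moment at which its call begins.
- env.job_done(): hands the job in, once; it reports no verdict.
The state is a dict: "t": time; "joints": joint angles; "qvel": joint speeds; "tau": joint torques, N m; "eef_pos": TCP position; "tcp_rot": TCP orientation; "ft_force": force on the tool from outside, world axes, zero at the start; "moment": the same for the moment, N m; "opening": opening from 0.0 (shut) to 1.0 (fully open).
Only numpy, scipy, OpenCV 4.12 (cv2) and the standard library are available. Lean on these libraries where they do the work, as an engineer would, in place of code of your own. Each camera call takes 0.05 s, during which the arm holds its last target.

### The job

On the battery sled, press the two open terminal covers down until each snaps under its catch and stays shut by itself. Then take hold of the pull grip of the sprung index plunger, draw it fully back so that its pin is clear of its seat hole, and finish while still holding it there so that the tray could be slid out. Leave the things lying about on the bench where they are.

Things in the scene. Friction and masses are not known exactly. Their poses are not given: they have to be found in the camera images.
- sled: Battery service sled, fixed: flat steel base plate 220 (x) x 360 (y) x 6 mm on the bench. Origin under the centre of the plate, at bench level, z up. On its +y half a tray holds two flat black batteries, tops at z = 71 mm. The tray's lock rail, a grey upright wall 70 mm high, runs along x, outer face at y = -22 mm. On the -y half stand two brackets 90 to 120 mm apart in x.
- plunger_unit: Bracket of the index plunger, fixed on the sled's plate at the -x or the +x place. Origin at the middle of its foot, 6 mm above the bench; axes parallel to the sled's. A dark steel plate 44 (x) x 8 (y) mm, 66 mm high, through which the plunger's barrel passes along y, 50 mm above the foot.
- buffer: Look-alike bracket at the other place: same plate, but with only a fixed rubber buffer, no pull grip; nothing to do here. Origin and axes as for the plunger's bracket.
- terminal_block: Grey terminal block, fixed on top of the batteries: 86 (x) x 134 (y) mm. Origin at the centre of its underside, which is 71 mm above the bench; axes nearly parallel to the sled's (its yaw differs by up to 0.1 rad). Two white covers lie side by side on it, left at its y = +32 mm, right at its y = -32 mm.
- hinge_left (a point): Middle of the left cover's hinge axis, 101 mm above the bench; point axes are the block's: the axis runs along y and the shut cover reaches from here 56 mm towards -x.
- hinge_right (a point): Middle of the right cover's hinge axis, 101 mm above the bench; same layout as the left.
- cover_left_mid (a point): Middle of the left cover's upper face, 28 mm from its hinge axis; moves with the cover. White plate 56 mm long from the hinge, 48 mm wide, 4 mm thick; its upper face is 103 mm above the bench when shut.
- cover_right_mid (a point): Middle of the right cover's upper face, same size and layout as the left.
- cover_left (a joint): Left cover's hinge angle, rad: 0 shut, positive with its free (-x) edge raised; starts at 0.6 to 0.95. A light spring lifts it again to about 0.4 unless it is pressed right down past the sprung steel catch at its free edge (felt from about 0.17 rad, about 5 to 8 N); then it stays below 0.03. A straight push down 30 mm from the hinge axis meets the cover at any starting angle.
- cover_right (a joint): Right cover's hinge angle, same as the left. Each catch stands 56 to 63 mm from the hinge axis and rises 6 mm above the shut cover's upper face.
- pull_grip: Black pull grip of the index plunger. Origin at its centre, 56 mm above the bench, 50 mm above the plate; axes parallel to the sled's. Block 20 wide (x), 28 long (y), 26 mm high, with a 32 x 32 x 6 mm flange on its outer (-y) end. It is pulled level along its own -y, away from the lock rail; its bracket's face is 35 mm to the +y side. 50 mm free on either side in x.
- plunger (a joint): Travel of the index plunger, m: 0 with the pin seated 9 mm deep in the hole of the lock rail, 0.016 fully back at its stop. The spring pushes it back to 0: 3 N at 0, 7 N at 0.016. Pads pinched on the sides of the grip creep slowly outward under this pull until they bear on the inner face of its end flange, 14 mm from its centre; there they hold for good.
- busbar: Bystander: loose copper bar 16 x 50 x 6 mm lying on the sled's plate between the brackets, nearer the plate's -y edge. Origin centre of underside.
- fan: Bystander: loose black square fan 80 x 80 x 25 mm beyond the sled. Origin centre of underside.
- screwdriver: Bystander: loose screwdriver lying on the bench beside the sled's +y end.
- multimeter: Bystander: loose grey meter 150 x 75 x 34 mm on the bench. Origin centre of underside.
- tape_roll: Bystander: loose black roll, 80 mm across, 20 mm high. Origin centre of underside.
- screw_tray: Bystander: loose open grey tray 110 x 80 x 25 mm with screws. Origin centre of underside.

How it is judged (in metres and radians):
On the way, in this order (a step that is already met when the one before it is completed fails the run):
1. both terminal covers are shut under their catches while the plunger is still seated (value of joint each of cover_left, cover_right below 0.06 rad and value of joint plunger below 0.004 m), for 0.3 s.
2. the plunger is held fully back by its pull grip (value of joint plunger above 0.013 m and contact force between the fingers and pull_grip above 3 N), for 0.3 s.
At the end, for the whole second after the job is handed in: Both covers are shut (each hinge within 0.06 rad of flat, held only by its catch), and the plunger is held at least 13 mm of its 16 mm back by the gripper's fingers on the pull grip (contact over 3 N), through the last second (all of step 2 and value of joint each of cover_left, cover_right below 0.06 rad); the arm keeps its last pose, push and grip.
It fails at once if a thing lying about on the bench or sled is shifted by more than 30 mm (distance of any of busbar, fan, screwdriver, multimeter, tape_roll, screw_tray from where it was at the start of the episode above 0.03 m).
It also fails if it takes over 48 s, if anything falls off the work surface, if the arm or the gripper's body presses on something with over 40 N, if the wrist force passes 120 N, or if a joint passes its speed limit or range.

## Working session

There is one attempt and no reset: what is moved stays moved. The work goes in short steps, Python scripts to look and compute and a shell command to move; the robot and the scene stay as the last step left them, time stands still between calls to the robot, and variables do not carry over. Pictures are saved under pics/ and viewed, and the job is handed in when it is done.

```bash
ls; mkdir -p pics
python3 - <<'E'
from cell import env
import cv2,pickle
print(env.state(), env.hold_point_z)
for n in ["scene","top","wrist"]:
    c=env.read_camera(n); cv2.imwrite(f"pics/{n}0.png",c["pixels"]); pickle.dump(c,open(f"{n}0.pkl","wb"))
    print(n,c["mtx"].tolist(),c["k1"],c["R"].round(3).tolist(),c["t"])
E
```

```text
pics
{'t': 0.0, 'joints': array([ 1.23542885e+00,  4.91563219e-01,  1.55946218e+00, -1.18408843e-05,
        1.09169450e+00, -1.05583842e-01]), 'qvel': array([ 3.38208685e-04, -9.04108535e-05, -8.64160702e-04,  1.01960372e-03,
       -1.51608994e-03,  6.33901405e-04]), 'tau': array([-3.42497005e-03, -6.12631273e+01, -2.58178818e+01,  6.91915839e-02,
        4.82045312e-02, -1.30898070e-04]), 'eef_pos': array([142.2426671 , 608.3425685 , 214.05509165]), 'tcp_rot': array([-1.57191840e+00,  1.08354841e-04, -2.29778228e-01]), 'ft_force': array([-0.03206639,  0.68963552,  0.36018959]), 'moment': array([0.01526919, 0.01507121, 0.03710164]), 'opening': 0.9991933806836503} 18.8
scene [[400.5651326428771, 0.0, 284.3724106315802], [0.0, 400.5651326428771, 208.04996429966755], [0.0, 0.0, 1.0]] -0.014745758928070037 [[0.039, 0.999, -0.007], [0.81, -0.036, -0.585], [-0.585, 0.017, -0.811]] [ -79.61488562 -405.45938282 1545.2392739 ]
top [[442.4663306124071, 0.0, 282.07998234843126], [0.0, 442.4663306124071, 209.06030493461856], [0.0, 0.0, 1.0]] -0.020309640293629767 [[-0.021, -1.0, -0.006], [-0.994, 0.022, -0.103], [0.103, 0.004, -0.995]] [  72.77744866  578.69285595 1205.45448032]
wrist [[372.3322668190206, 0.0, 277.7538924171319], [0.0, 372.3322668190206, 204.98030022242688], [0.0, 0.0, 1.0]] -0.07060531823176137 [[0.227, 0.974, -0.002], [0.947, -0.221, 0.234], [0.227, -0.055, -0.972]] [-623.34493981  -25.59488376  389.99799747]
```

View pics/scene0.png

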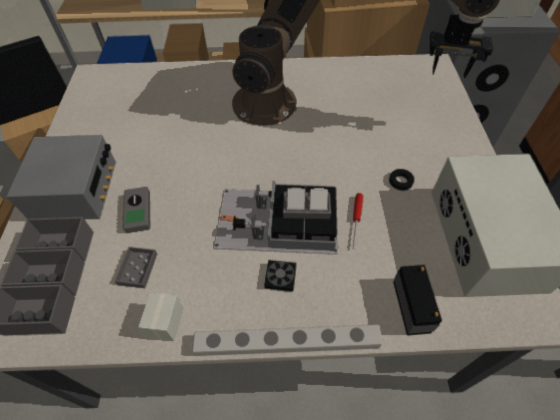

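View pics/top0.png

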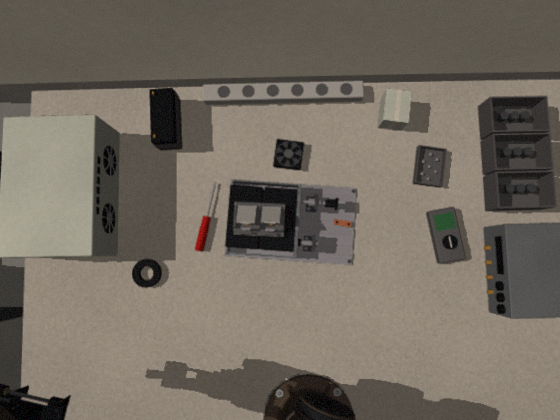

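View pics/wrist0.png

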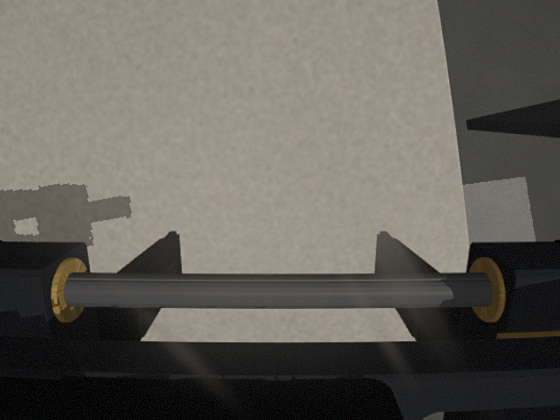

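The top view shows the sled at about (290,222). Its black pull grip is near (331,204), at the far (+x) place, and the buffer is near (306,243). The white covers are at (245,218) and (270,218). Next I'll zoom in and measure.

```bash
cat > h.py <<'E'
import numpy as np,cv2,pickle
def cloud(c):
    H,W=c["depth"].shape; K=c["mtx"]
    v,u=np.mgrid[0:H,0:W].astype(np.float64)
    x=(u-K[0,2])/K[0,0]; y=(v-K[1,2])/K[1,1]
    xd,yd=x.copy(),y.copy()
    for _ in range(6):
        f=1+c["k1"]*(x*x+y*y); x=xd/f; y=yd/f
    d=c["depth"].astype(float); P=np.stack([x*d,y*d,d],-1)
    X=(P-c["t"])@c["R"]; X[d<=0]=np.nan
    return X
def proj(c,X):
    p=c["R"]@np.asarray(X,float)+c["t"]; x,y=p[:2]/p[2]; f=1+c["k1"]*(x*x+y*y)
    return c["mtx"][0,0]*x*f+c["mtx"][0,2], c["mtx"][1,1]*y*f+c["mtx"][1,2]
def ortho(cs,x0,x1,y0,y1,s=2):
    pass
E
python3 - <<'E'
from h import *
c=pickle.load(open("top0.pkl","rb")); X=cloud(c)
im=c["pixels"][170:275,215:370]
cv2.imwrite("pics/topz.png",cv2.resize(im,None,fx=5,fy=5,interpolation=cv2.INTER_CUBIC))
for v,u in [(218,245),(218,270),(204,331),(243,306),(260,350),(192,350),(150,350),(223,343)]: print(u,v,X[v,u].round(1))
z=X[170:275,215:370,2]; 
cv2.imwrite("pics/topd.png",cv2.resize(cv2.applyColorMap(np.clip(np.nan_to_num(z)*1.8,0,255).astype(np.uint8),cv2.COLORMAP_JET),None,fx=5,fy=5,interpolation=cv2.INTER_NEAREST))
E
```

```text
245 218 [549.3 155.8 124.8]
270 218 [547.6  91.3 128.4]
331 204 [587.4 -73.   64.8]
306 243 [483.4  -2.5  60.8]
350 260 [ 434.5 -126.7   11.7]
350 192 [ 627.5 -134.9    4.7]
350 150 [ 752.  -140.8   -3.9]
343 223 [ 538.6 -110.5   13.5]
```

Run:
```python
from h import *
c=pickle.load(open("scene0.pkl","rb"))
im=c["pixels"][170:260,205:350]
cv2.imwrite("pics/scz.png",cv2.resize(im,None,fx=5,fy=5,interpolation=cv2.INTER_CUBIC))
```

```text
(no output)
```

View pics/topz.png

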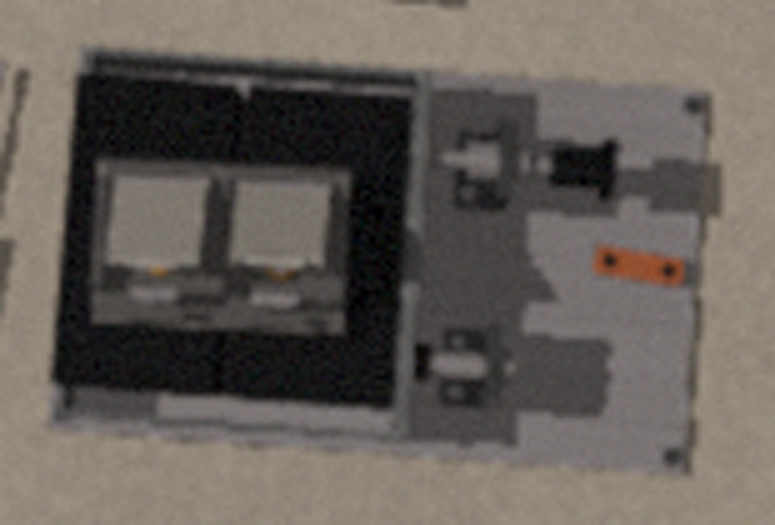

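View pics/topd.png

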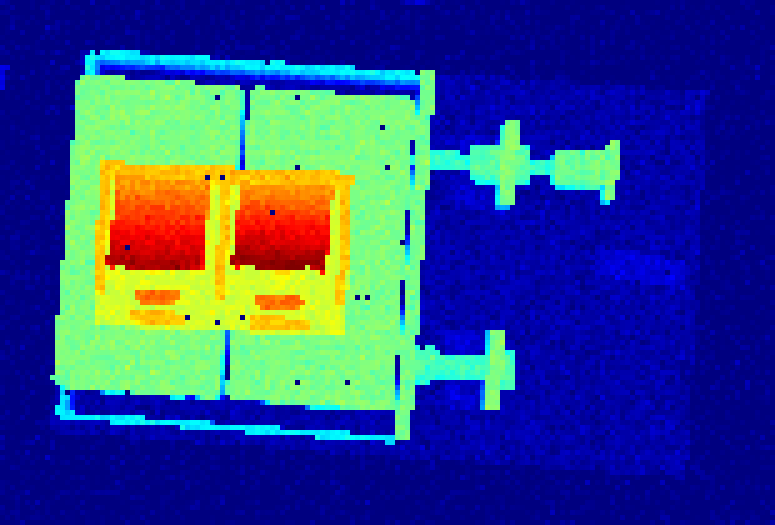

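View pics/scz.png

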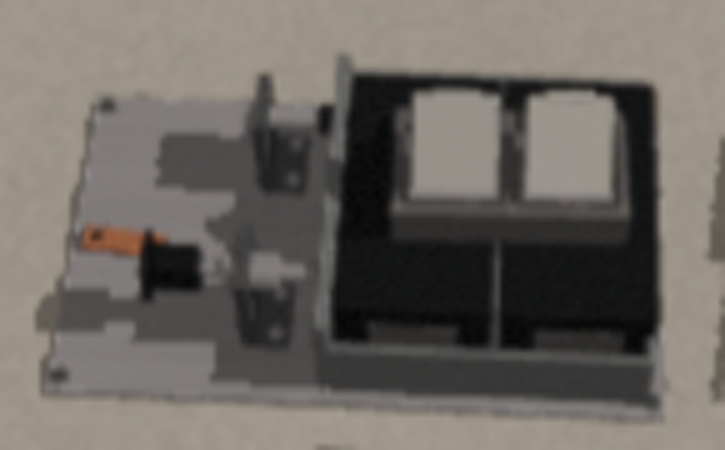

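Both covers are open: the free edges, towards the robot, are red in the height map. The grip at zoomed (585,168) carries its flange at about (610,170). Now fitting the poses.

Run:
```python
from h import *
c=pickle.load(open("top0.pkl","rb")); X=cloud(c)
def box(u0,u1,v0,v1): # zoom coords
    return X[170+v0//5:170+v1//5, 215+u0//5:215+u1//5].reshape(-1,3)
# cover fits
for n,b in [("L",(118,200,178,262)),("R",(240,325,182,265))]:
    P=box(*b); P=P[~np.isnan(P).any(1)]; m=P.mean(0); U,S,V=np.linalg.svd(P-m); nn=V[2]*np.sign(V[2][2]); print(n,m.round(1),nn.round(3),"ang",np.arccos(nn[2]).round(3),"az normal xy",np.degrees(np.arctan2(nn[1],nn[0])).round(1))
    M=box(b[0]-30,b[1]+25,130,290); w=c
# white mask over covers: z>100 corners via colour
im=c["pixels"].astype(int)
z=X[...,2]
for n,(u0,u1) in {"L":(105,210),"R":(228,335)}.items():
    sub=np.s_[170+30:170+56,215+u0//5:215+u1//5]
    m=(im[sub].sum(-1)>330)&(z[sub]>96)
    P=X[sub][m]; xy=P[:,:2].astype(np.float32); print(n,len(P),P.min(0).round(),P.max(0).round()); 
    r=cv2.minAreaRect(xy);print(r)
# rail fit: outer edge; tops z 65..82 region
for nm,(u0,u1,v0,v1) in {"grip":(550,625,130,210),"gripbody":(552,598,145,190),"flange":(600,622,135,205),"plate":(495,522,115,212),"rail":(400,437,70,445),"bufplate":(483,506,325,412)}.items():
    P=box(u0,u1,v0,v1); P=P[~np.isnan(P).any(1)]; P=P[P[:,2]>45]; print(nm,len(P),P.min(0).round(1),P.max(0).round(1),np.median(P,0).round(1))
    if len(P)>30: print("   rect",cv2.minAreaRect(P[:,:2].astype(np.float32)))
P=X[170:275,215:370].reshape(-1,3);P=P[(P[:,2]>55)&(P[:,2]<80)]
# plate corner bolts
for u,v in [(693,103),(672,457)]: print(X[170+v//5,215+u//5].round(1))
```

```text
L [563.1 153.6 117. ] [ 0.608 -0.041  0.793] ang 0.655 az normal xy -3.9
R [558.8  88.8 120.1] [ 0.67  -0.049  0.741] ang 0.737 az normal xy -4.2
L 289 [535. 131.  99.] [583. 176. 140.]
((559.583251953125, 154.05056762695312), (43.58597183227539, 48.594329833984375), 86.68157958984375)
R 235 [534.  68. 101.] [579. 112. 143.]
((556.5724487304688, 89.86102294921875), (42.79497146606445, 45.17927932739258), 86.7771224975586)
grip 120 [572.2 -91.8  46.7] [602.7 -56.9  75.7] [588.5 -75.6  68.4]
   rect ((587.858642578125, -74.1855697631836), (34.65019607543945, 30.62649917602539), 88.36222076416016)
gripbody 70 [579.1 -78.5  46.7] [599.  -56.9  72.3] [588.6 -67.5  67.2]
   rect ((589.2672729492188, -67.61226654052734), (21.44774627685547, 19.80310821533203), 88.72523498535156)
flange 42 [572.2 -91.8  49.2] [602.7 -82.9  75.7] [588.1 -87.3  69.6]
   rect ((587.4866333007812, -87.196044921875), (8.618605613708496, 30.62649917602539), 88.36222076416016)
plate 75 [571.3 -38.1  45.4] [615.3 -26.6  75.8] [593.1 -32.   70.4]
   rect ((593.304443359375, -32.30276107788086), (11.272873878479004, 43.90762710571289), 88.89537048339844)
rail 334 [446.5   7.3  45.5] [646.8  28.3  78.7] [560.5  19.7  69.4]
   rect ((546.5040283203125, 17.716812133789062), (16.822954177856445, 200.45791625976562), 88.5179214477539)
bufplate 64 [461.4 -26.6  45.2] [501.4 -15.8  76.8] [482.8 -20.9  70.6]
   rect ((481.3741455078125, -21.177196502685547), (40.037052154541016, 10.742608070373535), 0.12191295623779297)
[ 632.8 -143.3    7.1]
[ 431.7 -124.4    7.6]
```

```bash
python3 -m inch '[0,0,0,0,8.24,0,1, 0,0,0,0,8.24,0,1, 0,0,0,0,8.24,0,1, 0,0,0,0,8.24,0,1, 0,0,0,0,8.24,0,1, 0,0,0,0,8.24,0,1, 0,0,0,0,8.24,0,1, 0,0,0,0,8.24,0,1, 0,0,0,0,8.24,0,1, 0,0,0,0,8.24,0,1]'
cat > st.py <<'E'
import sys,numpy as np
from cell import env
from scipy.spatial.transform import Rotation as R
s=env.state(); r=R.from_euler('xyz',s['tcp_rot'])
print('t',round(s['t'],2),'p',s['eef_pos'].round(1),'rpy',s['tcp_rot'].round(3),'F',s['ft_force'].round(1),'op',round(s['opening'],3),'q',s['joints'].round(2))
if len(sys.argv)>3:
    print('tool shift mm',(r.inv().apply(np.array(list(map(float,sys.argv[1:4])))-s['eef_pos'])).round(1))
E
python3 st.py 551 154 160
```

```text
t: 1.15
eef_pos: [142.3, 608.5, 214.4]
tcp_rot: [-1.571, -0.0, -1.674]
ft_force: [-0.1, 0.2, -0.5]
opening: 0.218
t 1.15 p [142.3 608.5 214.4] rpy [-1.571 -0.    -1.674] F [-0.1  0.2 -0.5] op 0.218 q [ 1.24  0.49  1.56 -0.    1.09  1.34]
tool shift mm [410.   54.5 453.3]
```

```bash
python3 -m inch '[0.029,0,0.032,0,0,0,1, 0.029,0,0.032,0,0,0,1, 0.029,0,0.032,0,0,0,1, 0.029,0,0.032,0,0,0,1, 0.029,0,0.032,0,0,0,1, 0.029,0,0.032,0,0,0,1, 0.029,0,0.032,0,0,0,1, 0.029,0,0.032,0,0,0,1, 0.029,0,0.032,0,0,0,1, 0.029,0,0.032,0,0,0,1]'; python3 st.py 551 154 160
```

```text
t: 2.15
eef_pos: [433.6, 287.4, 214.6]
tcp_rot: [-1.571, 0.0, -1.668]
ft_force: [0.8, 0.4, 0.6]
opening: 0.001
t 2.15 p [433.6 287.4 214.6] rpy [-1.571  0.    -1.668] F [0.8 0.4 0.6] op 0.001 q [0.46 0.34 1.81 0.   0.99 0.56]
tool shift mm [121.4  54.6 129.8]
```

```bash
python3 -m inch '[0.029,0,0.032,0,0,0,1, 0.029,0,0.032,0,0,0,1, 0.029,0.02,0.032,0,0,0,1, 0.028,0.025,0.026,0,0,0,1, 0,0,0,0,0,0,1, 0,0,0,0,0,0,1]'; python3 st.py 551 154 160;  python3 - <<'E'
from h import *
from cell import env
for n in ["top","wrist"]:
    c=env.read_camera(n); pickle.dump(c,open(n+"1.pkl","wb"))
    im=c["pixels"] if n=="wrist" else cv2.resize(c["pixels"][170:275,215:370],None,fx=5,fy=5,interpolation=cv2.INTER_CUBIC)
    cv2.imwrite(f"pics/{n}1.png",im)
E
```

```text
t: 2.75
eef_pos: [542.9, 162.0, 169.0]
tcp_rot: [-1.573, -0.0, -1.67]
ft_force: [0.1, 1.1, 0.2]
opening: 0.005
t 2.75 p [542.9 162.  169. ] rpy [-1.573 -0.    -1.67 ] F [0.1 1.1 0.2] op 0.005 q [0.17 0.46 1.76 0.   0.93 0.27]
tool shift mm [7.2 9.  8.9]
```

View pics/wrist1.png

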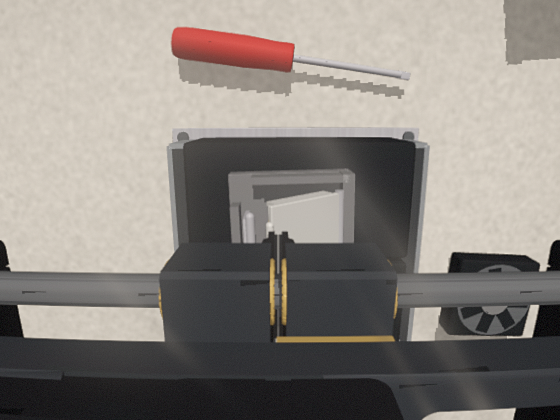

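The wrist view shows the raised left cover at (310,215), its catch at (249,225) and the closed fingertips at (281,240). Next I'll cross-check the hinge position with the wrist depth.

Run:
```python
from h import *
c=pickle.load(open("wrist1.pkl","rb")); X=cloud(c)
for u,v in [(300,215),(320,215),(342,200),(342,225),(310,205),(249,225),(236,180),(348,176),(281,236),(300,150),(180,134),(410,134),(270,225),(272,205),(340,193)]: print(u,v,X[v,u].round(1))
P=X[203:235,290:338].reshape(-1,3);P=P[~np.isnan(P).any(1)];m=P.mean(0);V=np.linalg.svd(P-m)[2];n=V[2]*np.sign(V[2][2]);print(m,n,np.arccos(n[2]))
th=np.arccos(n[2]); print("hinge x at y",m[1], m[0]+((m[2]-101)*np.cos(th)-2)/np.sin(th))
```

```text
300 215 [555.4 167.6 122.7]
320 215 [568.3 163.6 112.7]
342 200 [584.3 169.5 102.5]
342 225 [583.  153.1 104.7]
310 205 [562.2 171.6 116.3]
249 225 [522.5 160.5 109.7]
236 180 [514.3 186.2  83.1]
348 176 [590.  184.   97.1]
281 236 [543.9 172.3 173.6]
300 150 [561.1 201.6  71.9]
180 134 [460.6 220.   10. ]
410 134 [662.4 200.5   8.3]
270 225 [537.3 166.8 135.3]
272 205 [539.6 178.2 134.3]
340 193 [583.2 174.3 102.6]
[564.03935872 162.69352423 116.35851547] [ 0.59104028 -0.03897104  0.80570009] 0.6339398630267424
hinge x at y 162.69352423456792 581.5540342870657
```

```bash
python3 -m inch '[0.0067,0.01,0.008,0,0,0,1, 0,0.015,0,0,0,0,1, 0,0.007,0,0,0,0,1, 0,0.007,0,0,0,0,1, 0,0.007,0,0,0,0,1, 0,0.007,0,0,0,0,1, 0,0.006,0,0,0,0,1, 0,0.003,0,0,0,0,1]'; python3 st.py 550 154.5 102
```

```text
t: 3.65
eef_pos: [549.9, 155.3, 107.4]
tcp_rot: [-1.572, 0.0, -1.668]
ft_force: [-2.5, 0.7, 6.9]
opening: 0.005
t 3.65 p [549.9 155.3 107.4] rpy [-1.572  0.    -1.668] F [-2.5  0.7  6.9] op 0.005 q [0.16 0.55 1.8  0.   0.79 0.26]
tool shift mm [0.8 5.4 0.2]
```

```bash
python3 -m inch '[0,0.002,0,0,0,0,1, 0,0.002,0,0,0,0,1, 0,0.001,0,0,0,0,1]'; python3 -m inch '[0,0.001,0,0,0,0,1, 0,0.001,0,0,0,0,1]'
```

```text
t: 3.95
eef_pos: [550.2, 155.2, 102.9]
tcp_rot: [-1.571, 0.0, -1.668]
ft_force: [-5.5, 0.4, 15.4]
opening: 0.008
t: 4.15
eef_pos: [550.3, 155.3, 102.4]
tcp_rot: [-1.57, 0.0, -1.668]
ft_force: [-10.7, -1.1, 30.6]
opening: 0.006
```

```bash
python3 -m inch '[0,-0.02,0,0,0,0,1, 0,-0.03,0,0,0,0,1, 0.025,-0.02,0.001,0,0,0,1, 0.025,0,0.001,0,0,0,1, 0.0154,0,0.0003,0,0,0,1, 0,0,0,0,0,0,1, 0,0,0,0,0,0,1]'; python3 st.py 546.3 90 103;python3 - <<'E'
from h import *
from cell import env
c=env.read_camera("wrist"); pickle.dump(c,open("wrist2.pkl","wb")); cv2.imwrite(f"pics/wrist2.png",c["pixels"]); X=cloud(c)
for u in range(230,350,8): print(u,X[178,u].round(1),X[190,u].round(1))
E
```

```text
t: 4.85
eef_pos: [546.2, 89.9, 170.1]
tcp_rot: [-1.572, 0.0, -1.669]
ft_force: [-0.6, 1.0, 0.3]
opening: 0.005
t 4.85 p [546.2  89.9 170.1] rpy [-1.572  0.    -1.669] F [-0.6  1.   0.3] op 0.005 q [0.04 0.44 1.79 0.   0.91 0.14]
tool shift mm [-0.  67.1  0.1]
230 [513.7 115.1  82.9] [512.6 106.6  83.3]
238 [519.2 114.4  82.3] [518.2 106.   82.8]
246 [524.7 113.8  82.2] [523.8 105.5  83. ]
254 [530.4 113.4  82.7] [529.3 104.7  81.7]
262 [535.9 112.8  82.7] [538.3 114.1 133. ]
270 [541.5 112.3  82.7] [542.8 113.7 133.3]
278 [547.1 111.9  84. ] [547.2 112.6 129.6]
286 [552.7 111.2  82.7] [551.8 111.6 126.9]
294 [558.2 110.8  83.4] [556.6 110.2 122.4]
302 [563.8 110.2  83.4] [561.5 108.8 118. ]
310 [569.4 109.6  82.9] [566.6 107.5 113.9]
318 [574.9 109.1  83. ] [572.  106.  108.9]
326 [578.5 111.7 100.6] [577.6 104.5 104.2]
334 [584.2 110.5  96.9] [583.6 102.6  97.6]
342 [593.5 105.3  71.3] [593.1  96.2  70.3]
```

View pics/wrist2.png

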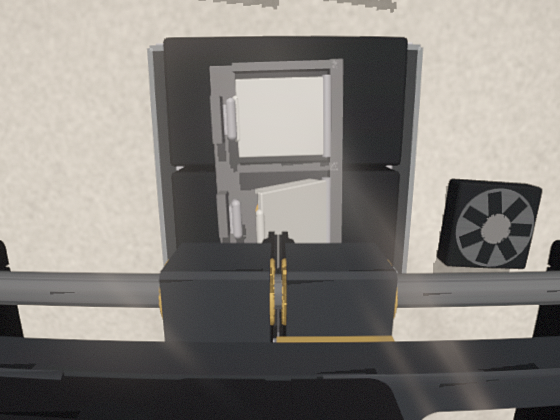

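The left cover at (280,118) lies flat against its catch at (231,118). The right cover at (295,215) is still raised. I'll press it the same way.

```bash
python3 -m inch '[0,0.015,0,0,0,0,1, 0,0.012,0,0,0,0,1, 0,0.007,0,0,0,0,1, 0,0.007,0,0,0,0,1, 0,0.007,0,0,0,0,1, 0,0.007,0,0,0,0,1, 0,0.006,0,0,0,0,1, 0,0.003,0,0,0,0,1]';python3 -m inch '[0,0.003,0,0,0,0,1, 0,0.002,0,0,0,0,1]'; python3 -m inch '[0,0.001,0,0,0,0,1, 0,0.001,0,0,0,0,1]'
```

```text
t: 5.7
eef_pos: [545.8, 89.9, 106.3]
tcp_rot: [-1.572, 0.0, -1.668]
ft_force: [-2.9, 1.2, 5.3]
opening: 0.006
t: 5.9
eef_pos: [546.1, 89.9, 102.4]
tcp_rot: [-1.571, 0.0, -1.668]
ft_force: [-9.5, -0.5, 32.3]
opening: 0.004
t: 6.1
eef_pos: [546.1, 89.9, 102.1]
tcp_rot: [-1.57, 0.0, -1.668]
ft_force: [-14.7, -0.3, 43.1]
opening: -0.0
```

```bash
python3 -m inch '[0,-0.03,0,0,0,0,1, 0,-0.038,0,0,0,0,1, 0.03,0,0.01,0,0,0,-1, 0.035,0,0.01,0,0,0,-1, 0.035,0,0.01,0,0,0,-1, 0.035,0,0.01,0,0,0,-1, 0.035,0,0.01,0,0,0,-1, 0.035,0,0.008,0,0,0,-1, 0,0,0,0,0,0,-1, 0,0,0,0,0,0,-1]'
python3 - <<'E'
from h import *
from cell import env
for n in ["top","wrist"]:
    c=env.read_camera(n); pickle.dump(c,open(n+"3.pkl","wb"))
    im=c["pixels"] if n=="wrist" else cv2.resize(c["pixels"][170:275,215:370],None,fx=5,fy=5,interpolation=cv2.INTER_CUBIC)
    cv2.imwrite(f"pics/{n}3.png",im)
E
python3 st.py 589 -72 37
```

```text
t: 7.1
eef_pos: [583.9, -120.2, 167.2]
tcp_rot: [-1.571, 0.0, -1.67]
ft_force: [0.3, -0.0, 0.1]
opening: 0.621
t 7.2 p [ 583.9 -119.   167.4] rpy [-1.571  0.    -1.668] F [-0.1 -0.6 -0. ] op 0.701 q [-0.31  0.5   1.69  0.    0.96 -0.22]
tool shift mm [-47.2 130.5   0.6]
```

View pics/wrist3.png

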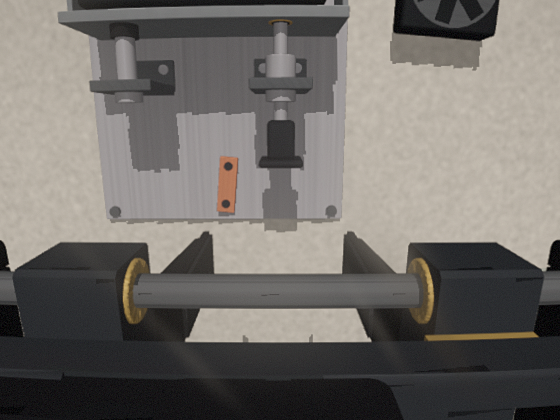

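View pics/top3.png

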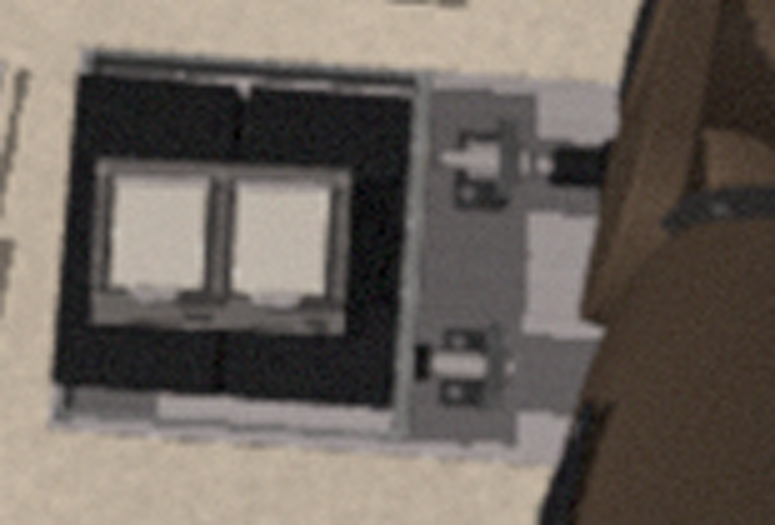

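In the top view both covers lie flat, at zoomed (160,235) and (280,240). The wrist view shows the grip at (281,142) and its flange at (281,161). Next: measure the grip and the cover angles.

Run:
```python
from h import *
c=pickle.load(open("wrist3.pkl","rb")); X=cloud(c)
P=X[115:172,250:312].reshape(-1,3);P=P[(P[:,2]>60)]
f=lambda P,n:print(n,len(P),P.min(0).round(1),P.max(0).round(1),cv2.minAreaRect(P[:,:2].astype(np.float32)))
f(P,"grip all")
x=np.array([.995,-.097]);y=np.array([.097,.995])
a=P[:,:2]@x;b=P[:,:2]@y
for lo in np.arange(b.min(),b.max(),2):
    m=(b>=lo)&(b<lo+2)
    if m.sum(): print(lo.round(1),m.sum(),a[m].min().round(1),a[m].max().round(1),P[m,2].max().round(1))
G=X[75:96,245:318].reshape(-1,3);G=G[G[:,2]>60];f(G,"bracket")
B=X[150:216,212:242].reshape(-1,3);B=B[B[:,2]>9];f(B,"busbar")
c=pickle.load(open("top3.pkl","rb")); X=cloud(c)
for n,(u0,u1,v0,v1) in {"L":(118,200,190,275),"R":(240,320,190,280)}.items():
    P=X[170+v0//5:170+v1//5,215+u0//5:215+u1//5].reshape(-1,3);P=P[~np.isnan(P).any(1)];m=P.mean(0);n_=np.linalg.svd(P-m)[2][2];n_*=np.sign(n_[2]);print(n,m.round(1),n_.round(3))
```

```text
grip all 1528 [571.8 -93.5  60.1] [602.9 -54.7  73.6] ((589.027099609375, -73.60292053222656), (37.49898147583008, 30.993255615234375), 84.14501953125)
-34.9 125 577.6 608.6 73.3
-32.9 120 577.7 608.6 73.6
-30.9 151 577.7 608.5 73.4
-28.9 81 583.4 606.6 72.2
-26.9 63 583.3 602.9 70.1
-24.9 77 583.3 602.9 70.7
-22.9 82 583.3 602.9 71.3
-20.9 84 583.3 602.9 70.8
-18.9 83 583.3 602.8 70.0
-16.9 62 583.4 602.8 70.1
-14.9 79 583.3 602.8 70.4
-12.9 82 583.4 602.8 71.1
-10.9 84 583.4 602.7 70.6
-8.9 83 583.4 602.7 70.8
-6.9 83 583.4 602.7 70.9
-4.9 83 583.4 602.7 70.5
-2.9 61 584.1 601.9 69.8
-0.9 25 587.0 598.4 67.1
1.1 20 589.1 595.6 61.6
bracket 1019 [570.2 -41.8  60. ] [614.5 -26.4  74. ] ((592.2826538085938, -34.256141662597656), (14.075897216796875, 44.09712600708008), 84.17984771728516)
busbar 987 [ 525.  -134.9    9. ] [549.5 -85.4  15.2] ((537.336669921875, -110.38175201416016), (49.277610778808594, 16.125518798828125), 78.96340942382812)
L [556.4 155.  102.9] [0.021 0.027 0.999]
R [553.7  90.8 102.9] [0.006 0.017 1.   ]
```

```bash
python3 -m inch '[-0.0153,0.01,0,0,0,0,-1, -0.015,0.01,0,0,0,0,-1, -0.015,0.015,0,0,0,0,-1, 0,0.025,0,0,0,0,-1, 0,0.025,0,0,0,0,-1, 0,0.025,0,0,0,0,-1, 0,0.02,0,0,0,0,-1, 0,0,0,0,0,0,-1, 0,0,0,0,0,0,-1]'; python3 st.py 588.5 -73.9 37.2
```

```text
t: 8.1
eef_pos: [588.4, -73.4, 37.4]
tcp_rot: [-1.572, 0.0, -1.667]
ft_force: [1.0, 1.0, -0.1]
opening: 0.999
t 8.1 p [588.4 -73.4  37.4] rpy [-1.572  0.    -1.667] F [ 1.   1.  -0.1] op 0.999 q [-0.24  0.67  1.79  0.    0.68 -0.14]
tool shift mm [0.5 0.2 0.2]
```

```bash
python3 -m inch '[0,0,0,0,0,0,1, 0,0,0,0,0,0,1, 0,0,0,0,0,0,1, 0,0,0,0,0,0,1, 0,0,0,0,0,0,1, 0,0,0,0,0,0,1, 0,0,0,0,0,0,1, 0,0,0,0,0,0,1, 0,0,0,0,0,0,1, 0,0,0,0,0,0,1]'; python3 -m inch '[0,0,0,0,0,0,1, 0,0,0,0,0,0,1, 0,0,0,0,0,0,1, 0,0,0,0,0,0,1]'
```

```text
t: 9.1
eef_pos: [590.2, -75.0, 37.7]
tcp_rot: [-1.567, -0.0, -1.668]
ft_force: [8.8, -0.8, -4.7]
opening: 0.294
t: 9.5
eef_pos: [590.2, -75.0, 37.7]
tcp_rot: [-1.567, -0.0, -1.668]
ft_force: [8.9, -0.9, -4.8]
opening: 0.292
```

Run:
```python
from h import *
from cell import env
for n in ["scene","wrist","top"]:
    c=env.read_camera(n); pickle.dump(c,open(n+"4.pkl","wb"))
    im=c["pixels"]
    if n=="scene": im=cv2.resize(im[170:260,205:350],None,fx=5,fy=5,interpolation=cv2.INTER_CUBIC)
    if n=="wrist": im=cv2.resize(im[130:340,150:410],None,fx=3,fy=2.8,interpolation=cv2.INTER_CUBIC)
    cv2.imwrite(f"pics/{n}4.png",im)
```

```text
(no output)
```

View pics/wrist4.png

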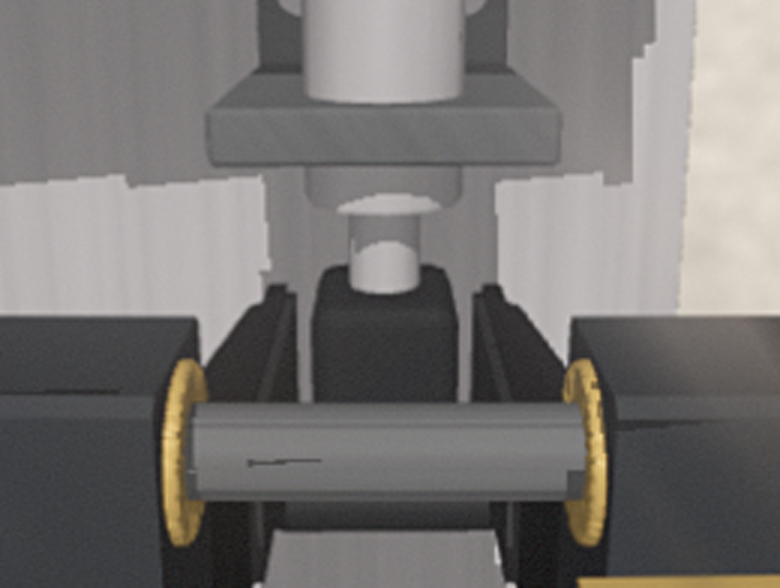

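View pics/scene4.png

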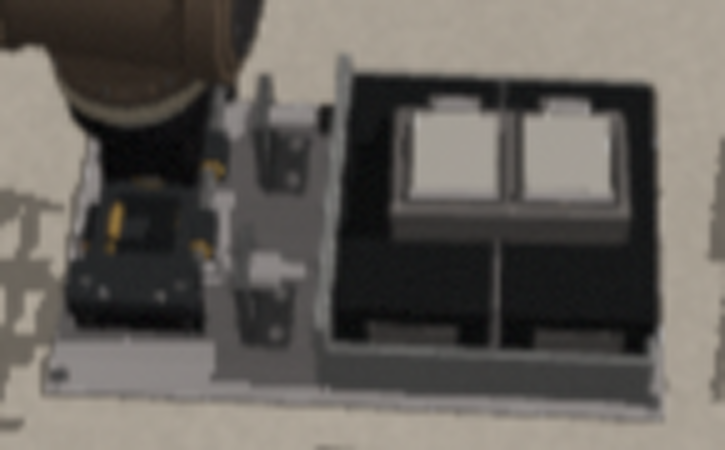

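In the wrist view there is a gap on both sides of the grip body, at zoomed x≈305 and x≈465. With the opening at 28 mm, the fingers are squeezing the flange rather than the body. I'll open, shift 4 mm towards the bracket and 2 mm sideways, then close again.

```bash
python3 -m inch '[0,0,0,0,0,0,0, 0,0,0,0,0,0,0, 0,0,0,0,0,0,0, -0.002,0,0.001,0,0,0,0, -0.002,0,0.001,0,0,0,0, 0,0,0,0,0,0,0, 0,0,0,0,0,0,0]'; python3 -m inch '[0,0,0,0,0,0,1, 0,0,0,0,0,0,1, 0,0,0,0,0,0,1, 0,0,0,0,0,0,1, 0,0,0,0,0,0,1, 0,0,0,0,0,0,1, 0,0,0,0,0,0,1, 0,0,0,0,0,0,1]'
```

```text
t: 10.35
eef_pos: [590.9, -70.8, 37.6]
tcp_rot: [-1.571, 0.0, -1.668]
ft_force: [-0.2, 0.1, 1.0]
opening: 0.502
t: 11.15
eef_pos: [590.6, -70.9, 37.6]
tcp_rot: [-1.571, 0.0, -1.668]
ft_force: [-2.6, -0.8, 2.1]
opening: 0.204
```

Opening is now 19.4 mm, so the pads are on the body. Pulling along sled -y.

```bash
python3 -m inch '[0.003,0,0,0,0,0,1, 0.003,0,0,0,0,0,1, 0.003,0,0,0,0,0,1, 0.003,0,0,0,0,0,1, 0.002,0,0,0,0,0,1, 0.002,0,0,0,0,0,1, 0,0,0,0,0,0,1]'; python3 -m inch '[0.002,0,0,0,0,0,1, 0.002,0,0,0,0,0,1, 0,0,0,0,0,0,1, 0,0,0,0,0,0,1]'
```

```text
t: 11.85
eef_pos: [589.1, -86.4, 37.6]
tcp_rot: [-1.571, 0.001, -1.668]
ft_force: [-1.5, 6.9, 1.9]
opening: 0.21
t: 12.25
eef_pos: [589.0, -87.9, 37.6]
tcp_rot: [-1.571, 0.003, -1.668]
ft_force: [2.5, 23.8, 2.9]
opening: 0.211
```

```bash
python3 -m inch '[0.001,0,0,0,0,0,1, 0,0,0,0,0,0,1, 0,0,0,0,0,0,1, 0,0,0,0,0,0,1, 0,0,0,0,0,0,1, 0,0,0,0,0,0,1]'; python3 -m inch '[0.001,0,0,0,0,0,1, 0,0,0,0,0,0,1, 0,0,0,0,0,0,1, 0,0,0,0,0,0,1, 0,0,0,0,0,0,1, 0,0,0,0,0,0,1]'
python3 - <<'E'
from h import *
from cell import env
c=env.read_camera("wrist"); pickle.dump(c,open("wrist5.pkl","wb"))
cv2.imwrite(f"pics/wrist5.png",cv2.resize(c["pixels"][130:340,150:410],None,fx=3,fy=2.8,interpolation=cv2.INTER_CUBIC))
E
```

```text
t: 12.85
eef_pos: [588.9, -88.3, 37.5]
tcp_rot: [-1.571, 0.004, -1.668]
ft_force: [2.8, 29.1, 2.3]
opening: 0.21
t: 13.45
eef_pos: [588.8, -89.1, 37.5]
tcp_rot: [-1.571, 0.004, -1.668]
ft_force: [4.1, 31.0, 2.3]
opening: 0.208
```

View pics/wrist5.png

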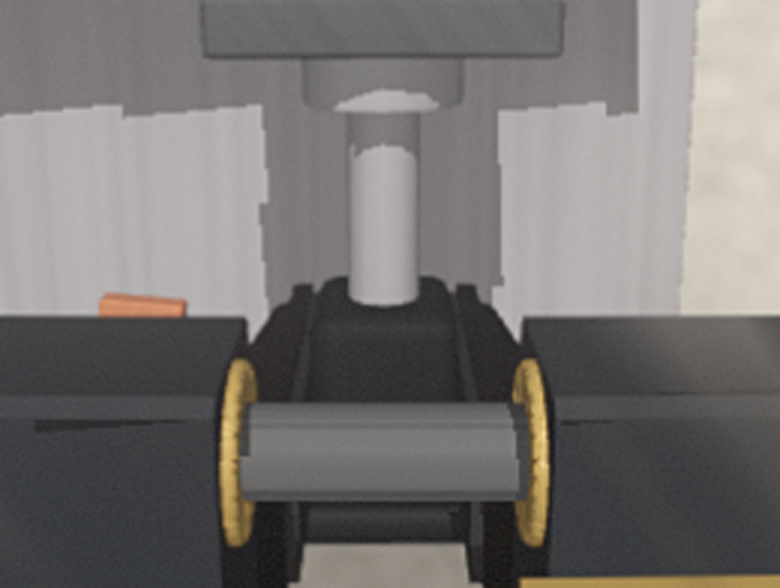

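The grip is drawn back, with the rod now about 15 mm longer at zoomed (384,220). The 31 N pull shows it is on its stop with the pads creeping. I'll follow the creep until the pads bear on the flange.

```bash
for i in 1; do python3 -m inch '[0.001,0,0,0,0,0,1, 0,0,0,0,0,0,1, 0,0,0,0,0,0,1, 0,0,0,0,0,0,1, 0,0,0,0,0,0,1, 0,0,0,0,0,0,1, 0,0,0,0,0,0,1, 0,0,0,0,0,0,1, 0,0,0,0,0,0,1, 0,0,0,0,0,0,1]'; done; python3 -m inch '[0,0,0,0,0,0,1, 0,0,0,0,0,0,1, 0,0,0,0,0,0,1, 0,0,0,0,0,0,1, 0,0,0,0,0,0,1, 0,0,0,0,0,0,1, 0,0,0,0,0,0,1, 0,0,0,0,0,0,1, 0,0,0,0,0,0,1, 0,0,0,0,0,0,1]'
```

```text
t: 14.5
eef_pos: [588.8, -89.8, 37.5]
tcp_rot: [-1.571, 0.004, -1.668]
ft_force: [4.3, 32.8, 2.6]
opening: 0.212
t: 15.5
eef_pos: [588.8, -89.7, 37.5]
tcp_rot: [-1.572, 0.004, -1.668]
ft_force: [3.6, 33.2, 3.4]
opening: 0.208
```

```bash
python3 -m inch '[0.001,0,0,0,0,0,1, 0,0,0,0,0,0,1, 0,0,0,0,0,0,1, 0,0,0,0,0,0,1, 0,0,0,0,0,0,1, 0,0,0,0,0,0,1]'; python3 -m inch '[0.001,0,0,0,0,0,1, 0,0,0,0,0,0,1, 0,0,0,0,0,0,1, 0,0,0,0,0,0,1, 0,0,0,0,0,0,1, 0,0,0,0,0,0,1]'
```

```text
t: 16.1
eef_pos: [588.7, -89.9, 37.5]
tcp_rot: [-1.572, 0.005, -1.668]
ft_force: [4.3, 39.3, 2.8]
opening: 0.212
t: 16.7
eef_pos: [588.7, -89.9, 37.5]
tcp_rot: [-1.572, 0.006, -1.668]
ft_force: [7.5, 46.1, 2.1]
opening: 0.211
```

The force now climbs about 7 N per commanded mm with no movement, so the pads bear on the flange and the plunger is on its stop. I'll ease off slightly and check that it holds steady.

```bash
python3 -m inch '[-0.001,0,0,0,0,0,1, -0.001,0,0,0,0,0,1, -0.0005,0,0,0,0,0,1, 0,0,0,0,0,0,1, 0,0,0,0,0,0,1, 0,0,0,0,0,0,1, 0,0,0,0,0,0,1, 0,0,0,0,0,0,1, 0,0,0,0,0,0,1, 0,0,0,0,0,0,1]'; python3 -m inch '[0,0,0,0,0,0,1, 0,0,0,0,0,0,1, 0,0,0,0,0,0,1, 0,0,0,0,0,0,1, 0,0,0,0,0,0,1, 0,0,0,0,0,0,1, 0,0,0,0,0,0,1, 0,0,0,0,0,0,1, 0,0,0,0,0,0,1, 0,0,0,0,0,0,1]'
python3 - <<'E'
from h import *
from cell import env
for n in ["wrist","top"]:
    c=env.read_camera(n); pickle.dump(c,open(n+"6.pkl","wb"))
    im=cv2.resize(c["pixels"][130:340,150:410],None,fx=3,fy=2.8,interpolation=cv2.INTER_CUBIC) if n=="wrist" else c["pixels"]
    cv2.imwrite(f"pics/{n}6.png",im)
X=cloud(c)
for n,(u0,u1,v0,v1) in {"L":(118,200,190,275),"R":(240,320,190,280)}.items():
    P=X[170+v0//5:170+v1//5,215+u0//5:215+u1//5].reshape(-1,3);P=P[~np.isnan(P).any(1)];m=P.mean(0);n_=np.linalg.svd(P-m)[2][2];n_*=np.sign(n_[2]);print(n,m.round(1),n_.round(3))
w5=pickle.load(open("wrist6.pkl","rb"));Y=cloud(w5)
# grip's inner (+y) end along sled y, wrist
P=Y[180:330,240:320].reshape(-1,3)
for u,v in [(278,233),(278,238),(278,243),(278,248)]: print(u,v,Y[v,u].round(1))
G=Y[128:152,222:335].reshape(-1,3);G=G[G[:,2]>62];print(len(G),G.mean(0) if len(G) else 0)
E
```

```text
t: 17.7
eef_pos: [588.8, -89.8, 37.5]
tcp_rot: [-1.571, 0.004, -1.668]
ft_force: [3.1, 29.8, 1.2]
opening: 0.21
t: 18.7
eef_pos: [588.8, -89.8, 37.5]
tcp_rot: [-1.571, 0.004, -1.668]
ft_force: [2.6, 29.9, 2.2]
opening: 0.207
L [556.4 155.  103.1] [ 0.024 -0.008  1.   ]
R [553.9  90.9 103.1] [-0.006  0.011  1.   ]
278 233 [589.3 -72.5  60.9]
278 238 [589.2 -73.9  63.2]
278 243 [589.1 -74.7  67. ]
278 248 [589.  -75.8  69.7]
2529 [592.87555804 -33.63945466  71.64070784]
```

View pics/wrist6.png

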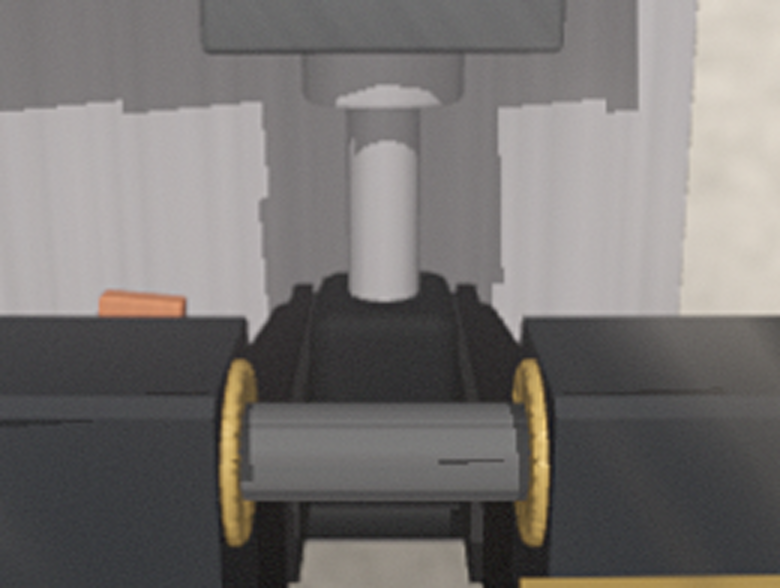

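View pics/top6.png

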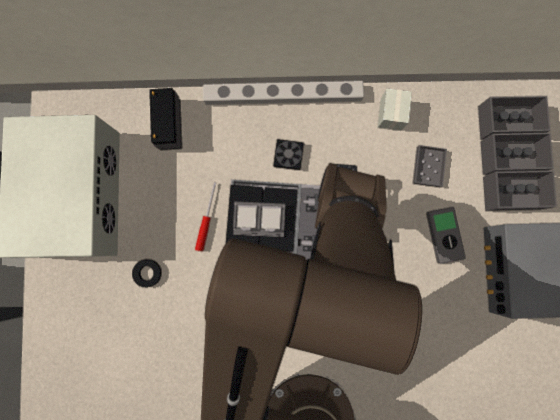

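The grip's inner end has moved from about y=-58 to -74.5, about 16 mm. Both covers are flat and nothing lying about has moved, so I'm handing in.

```bash
python3 -c "
from cell import env
env.job_done()"; python3 st.py
```

```text
the job is handed in; nothing more can be done
the job is handed in; nothing more can be done
```

I shut both terminal covers under their catches, then gripped the plunger's pull grip and drew it back to its stop. I handed the job in at about 19 s, still holding it. No verdict was reported.

**Last checks**
- **Covers:** both lay flat at 103 mm in the top view, each within about 0.025 rad of level on a noisy fit, with nothing touching them.
- **Plunger:** in the wrist pictures the grip's inner end moved about 16 mm, from y ≈ -58 to -74.5 mm.
- **Hold:** the pull stayed steady at 30 N for the last second with the tool not moving. The pads were bearing on the flange.
- **Bystanders:** everything visible was where it started. The busbar was mostly hidden by the arm at the end. In the last wrist picture I could see only part of it, and I did not measure it again.

**What went wrong on the way:** my first close on the grip pinched its flange instead of its body. The opening read 28 mm where the body should give 20 mm. I opened, shifted 4 mm towards the bracket and 2 mm sideways, and closed again on the body at 19.4 mm.

**Peak forces:** the wrist briefly read about 45 N while pressing the right cover and about 47 N while pulling. These were fingertip loads, below the 120 N wrist limit.

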